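# Strip the tube grinding jig after deburring

## Task

The square tube in the red jig is finished: take the jig apart. Unscrew the brass nut and lift it off, lift off the blue keeper bar, then pull every yellow wedge out of the gap beside the tube by its top edge, and only when all the wedges are out lift the tube from the jig. Put the nut, the bar and all the wedges in the blue tray and lay the tube down on the plywood board; leave everything else on the bench where it is.

Things in the scene. Friction and masses are not known exactly. Their poses are not given: they have to be found in the camera images.
- jig: Red steel jig, fixed. Origin: on the bench under the middle of the wedge gap; z up, y along the gap, x across it. Base plate x -82 to +48, y -125 to +125 mm, 12 mm thick. The tube stands at x -56 to -6 against a fence 40 mm high (x -68 to -56). Two end posts 89 mm high (30 mm in x, 20 mm in y) at x 0, y -92 and +92 carry the keeper bar.
- gap (a point): Middle of the floor of the wedge gap, 12 mm above the bench over the jig's origin, axes as the jig. The gap, 150 mm long in y, lies between the tube and a sloping steel cheek that ends 42 mm above the bench (its top reaches x +38); the gap is 8 mm wide at its floor and 12 mm at the top of the cheek.
- stud_top (a point): Top of the threaded stud (jig x 0, y +92, 126 mm above the bench). Stud 17 mm across its right-hand thread, pitch 7 mm, fixed.
- nut: Round brass knurled nut, 44 mm across, 22 mm high, 0.15 kg. Origin: centre of its underside, z up along the bore. It sits on the stud on the keeper bar, underside 99 mm above the bench. Turned anticlockwise seen from above it rises 7 mm a turn (2 mm end play) and comes off the thread after 1 to 1.5 turns; it is not tight and stays where it is left.
- keeper_bar: Blue flat bar 38 mm (x) by 220 mm (y) by 10 mm thick, 0.5 kg, with a 23 mm hole at y +92 for the stud. Origin: centre of its underside. It lies on the two end posts (at y -92 between two red lugs 41 mm apart that end 95 mm above the bench), underside 89 mm above the bench, just above the wedge tops, and lifts straight up once the nut is off.
- wedge1: Yellow steel wedge (two to four of the four are there, the absent are None), upright in the gap under the bar at jig y -54. 74 mm high (z), 26 mm wide (y), 12 mm thick (x), tapering on its +x side to 8 mm over its lowest 30 mm; 0.16 kg. Origin: centre of the foot, 14 mm above the bench. Its top 26 mm stands above the tube. Lightly jammed by its own taper; pulls straight up.
- wedge2: The same, at jig y -18.
- wedge3: The same, at jig y +18.
- wedge4: The same, at jig y +54.
- tube: Grey square steel tube 50 mm (x) by 50 mm (z) by 150 mm long (y, its axis), 0.65 kg. Origin: centre of its underside. It stands on the jig's base plate (underside at 12 mm, top at 62 mm above the bench); its upper 20 mm is clear of the fence and cheek.
- tray: Loose blue steel tray 280 mm (x) by 190 mm (y), 30 mm high, walls and floor 4 mm, 0.9 kg. Origin: centre of its underside on the bench.
- board: Fixed plywood board 280 mm (x) by 190 mm (y), 12 mm thick, flat on the bench. Origin: centre of its underside.
- hammer: Bystander: hammer, 220 mm long, lying. Origin mid length.
- wire_brush: Bystander: wooden brush, 160 mm long, lying. Origin mid length.
- square: Bystander: steel try square, 150 mm blade, lying. Origin under its stock.
- paint_can: Bystander: green spray paint can, 56 mm across, 130 mm high. Origin: centre of its underside.
- offcut: Bystander: dark steel offcut 40 x 60 x 40 mm. Origin: centre of its underside.
Not all that is in view belongs to the job. Several things have the shape of the keeper_bar; the one meant has the colours described above.

How it is judged (in metres and radians):
On the way, in this order (a step that is already met when the one before it is completed fails the run):
1. the nut is unscrewed and clear above the stud or away from it ((z of nut in the frame of stud_top above 0.003 m or horizontal distance between nut and stud_top above 0.04 m)), for 0.1 s.
2. the keeper bar is off the jig (horizontal distance between keeper_bar and jig above 0.08 m), for 0.1 s.
3. every wedge is out of the gap and away from the jig ((z of wedge1 in the frame of jig above 0.06 m or horizontal distance between wedge1 and jig above 0.1 m) and (z of wedge2 in the frame of jig above 0.06 m or horizontal distance between wedge2 and jig above 0.1 m) and (z of wedge3 in the frame of jig above 0.06 m or horizontal distance between wedge3 and jig above 0.1 m) and (z of wedge4 in the frame of jig above 0.06 m or horizontal distance between wedge4 and jig above 0.1 m)), for 0.1 s.
4. the tube is lifted out of the jig ((z of tube in the frame of jig above 0.045 m or horizontal distance between tube and jig above 0.1 m)), for 0.1 s.
At the end, for the whole second after the job is handed in: Nut, keeper bar and every wedge are in the blue tray (origins within its walls, under 45 mm above its underside, wedges 85 mm; bar within 0.25 rad of level); the tray is flat on the bench; the tube lies on the board, axis within 0.12 rad of level; all released and at rest (x of nut in the frame of tray between -0.138 and 0.138 m and y of nut in the frame of tray between -0.093 and 0.093 m and z of each of nut, keeper_bar in the frame of tray below 0.045 m and linear speed of each of nut, keeper_bar, wedge1, wedge2, wedge3, wedge4 below 0.03 m/s and x of keeper_bar in the frame of tray between -0.138 and 0.138 m and y of keeper_bar in the frame of tray between -0.093 and 0.093 m and x of wedge1 in the frame of tray between -0.138 and 0.138 m and y of wedge1 in the frame of tray between -0.093 and 0.093 m and z of each of wedge1, wedge2, wedge3, wedge4 in the frame of tray below 0.085 m and x of wedge2 in the frame of tray between -0.138 and 0.138 m and y of wedge2 in the frame of tray between -0.093 and 0.093 m and x of wedge3 in the frame of tray between -0.138 and 0.138 m and y of wedge3 in the frame of tray between -0.093 and 0.093 m and x of wedge4 in the frame of tray between -0.138 and 0.138 m and y of wedge4 in the frame of tray between -0.093 and 0.093 m and (angle between keeper_bar's own z axis and vertical below 0.25 rad or angle between keeper_bar's own z axis and vertical above 2.89 rad) and angle between tray's own z axis and vertical below 0.1 rad and height (world z) of tray below 0.01 m and x of tube in the frame of board between -0.13 and 0.13 m and y of tube in the frame of board between -0.085 and 0.085 m and z of tube in the frame of board below 0.065 m and angle between tube's own y axis and vertical between 1.45 and 1.69 rad and linear speed of tube below 0.02 m/s and contact force between tube and board above 2 N); the robot touches nothing.
It fails at once if one of the bystanders (hammer, brush, square, paint can, offcut) is knocked more than 40 mm from its place (distance of any of hammer, wire_brush, square, paint_can, offcut from where it was at the start of the episode above 0.04 m).
Of wedge1, wedge2, wedge3, wedge4 only 2 to 4 are there at a start; the rules pass over those that are not, and their reading is None.
At some moment in a run one of tray may be knocked a few centimetres aside while the robot is not near it.
Once in a run the grip may slacken for a moment while it holds something.
It also fails if it takes over 210 s, if anything falls off the work surface, if the arm or the gripper's body presses on something with over 40 N, if the wrist force passes 120 N, or if a joint passes its speed limit or range.

## Robot

A 6-joint arm with a two-finger parallel gripper is mounted at the origin on the work surface. World frame = base frame: x ahead of the robot, y to its left, z up, the work surface at z = 0. Lengths are in m, angles in degrees, forces in N, time in s.
With the tool pointing down it reaches from about 0.375 to 0.75 m from the base axis. Payload 9 kg.
Tool frame: the origin (TCP) lies where the fingers leave the gripper's body, on its centre line; the fingertips stand 73 mm ahead of it and the grasp point (between the pads) lies 54 mm ahead of it (robot.tip_reach is the distance from the TCP to the fingertips, in m); z points along the fingers, y is the line along which they close (so a half turn about z gives the same grasp; the last joint's range is limited). The gripper opens to 85 mm and grips with 20 to 120 N. Pads are 22 mm wide; open, the fingers measure 114 mm over their backs; the gripper's body (76 mm by 85 mm) begins 54 mm behind the grasp point. The pads swing forward as they close: fully open they stand 13 mm farther back than shut.
Start: joints at [-78.363, 5.964, 5.575, 89.605, 0, 77.527], TCP at [0.245, -0.548, 0.304] pointing down, gripper open.
Joint ranges: [-171.21, 171.21], [-48.23, 106.86], [-62.78, 66.21], [-105.2, 120.99], [-86.42, 89.51], [-180, 180]. Speed limits (degrees/s): [127.2, 127.2, 147.25, 180, 180, 180].

## Interface

Orientations are given as [roll, pitch, yaw] about the fixed x, y, z axes, in that order (R = Rz(yaw) Ry(pitch) Rx(roll)).
In Python, from plant import robot gives the robot as it stands. Calls block until the motion is done:
- robot.move_pose(position, orientation): joint-space move of the TCP to a pose.
- robot.line_to(position, vel=0.15, rotation=None, guard=None): straight line of the TCP; rotation=None keeps the orientation; vel is the mean speed in m/s. With guard (N) it stops when the force on the tool has changed by that much, and returns True; else False.
- robot.goto_joints(angles): joint-space move.
- robot.set_gripper(opening): finger opening in m; the grip force is fixed at half the most; returns when the fingers have stopped.
- robot.pause(seconds).
- robot.ik(position, orientation): joint angles nearest the present ones, or None.
- robot.observe(): the state.
- robot.grab_frame(name): name is "scene" or "top" or "wrist"; returns the picture (400x640x3 uint8, blue, green, red); there is no depth.
- robot.get_calibration(name): a dict with "vertical_fov" (degrees; the focal length in pixels is half the picture's height over the tangent of half this angle, whatever the lens; pixels are square), "cx", "cy" (the principal point, pixels), "k1" (the pictures are not rectified: a ray, as slopes to the right and down, at radius r is drawn at 1 + k1 r^2 times it, then the intrinsics apply), "rvec" (rotation vector, rad) and "tvec" (3), from world to camera coordinates, as OpenCV has them. Camera axes: x right, y down, z forward; pixel columns grow to the right and rows downward; lengths in m; the calibration is good to about 2 mm. A picture is of the moment at which its call begins: read the wrist's pose just before it. get_calibration takes no time and is no camera call; for the wrist camera it gives the pose at the moment of the call.
A pose or a line that the arm cannot do raises robot.IKError and nothing moves.
- robot.job_done(): hands the job in; it is judged then, once.
The state is a dict: "time": time; "q": joint angles; "qvel": joint speeds; "joint_torque": joint torques, N m; "tool_pos": TCP position; "tcp_rot": TCP orientation; "ft_force": force on the tool from outside, world axes, zero at the start; "torque": the same for the moment, N m; "gripper_width": finger opening in m; "gripper_force": force on a finger pad.
Only numpy, scipy, OpenCV 4.12 (cv2) and the standard library are available. Lean on these libraries where they do the work, as an engineer would, in place of code of your own. Each camera call takes 0.05 s, during which the arm holds its last target. There are 200 camera calls.

## Working session

There is one attempt and no reset: what is moved stays moved. The work goes in short steps, each a Python script; the robot and the scene stay as the last script left them, time stands still between calls to the robot, and variables do not carry over. Pictures are saved under pics/ and viewed, at most 14 in all, crops included, and the job is handed in when it is done.

```bash
ls; mkdir -p pics; cat > h.py <<'E'
import numpy as np, cv2
from plant import robot
def cam(n):
    c=robot.get_calibration(n); f=200/np.tan(np.radians(c["vertical_fov"])/2)
    return c,f
def ray(c,u,v):
    f=200/np.tan(np.radians(c["vertical_fov"])/2)
    d=np.array([(u-c["cx"])/f,(v-c["cy"])/f]); s=d.copy()
    for _ in range(20): s=d/(1+c["k1"]*(s@s))
    R=cv2.Rodrigues(np.array(c["rvec"],float))[0]; t=np.array(c["tvec"],float).ravel()
    return -R.T@t, R.T@np.array([s[0],s[1],1])
def onz(c,u,v,z):
    o,d=ray(c,u,v); return o+d*(z-o[2])/d[2]
def proj(c,p):
    f=200/np.tan(np.radians(c["vertical_fov"])/2)
    R=cv2.Rodrigues(np.array(c["rvec"],float))[0]; q=R@np.array(p,float)+np.array(c["tvec"],float).ravel()
    s=q[:2]/q[2]; s=s*(1+c["k1"]*(s@s)); return s*f+[c["cx"],c["cy"]]
def shot(n,fn=None):
    c=robot.get_calibration(n); im=np.array(robot.grab_frame(n))
    if fn: cv2.imwrite("pics/"+fn,im)
    return c,im
E
python3 - <<'E'
from h import *
for n in("scene","top"):
    c,im=shot(n,n+"0.png"); print(n,c)
print(robot.observe())
E
```

```text
pics
scene {'vertical_fov': 54.78147626978296, 'cx': 324.7622220024635, 'cy': 202.18278690808788, 'k1': -0.0190300251853938, 'rvec': array([ 1.2887927 ,  2.00994495, -1.07319842]), 'tvec': array([ 0.1885869 , -0.12879443,  1.37185228])}
top {'vertical_fov': 56.04274287197582, 'cx': 319.86785476157945, 'cy': 201.2664784719981, 'k1': 0.003003102077420934, 'rvec': array([ 2.20620373, -2.19463028,  0.06467009]), 'tvec': array([-0.01945342,  0.45559544,  0.95223721])}
{'time': 0.1, 'q': array([-7.83645069e+01,  5.99525901e+00,  5.53375620e+00,  8.96040971e+01,
        5.77141914e-04,  7.75246049e+01]), 'qvel': array([ 0.0286692 ,  0.02847899,  0.09570469, -0.00937269,  0.1115329 ,
        0.06641515]), 'joint_torque': array([ 4.80906936e-03, -5.58201241e+01,  5.04727328e+01,  1.28662065e-02,
       -2.64825003e-04,  2.13791549e-05]), 'tool_pos': array([ 0.24505244, -0.54746052,  0.30322093]), 'tcp_rot': array([-1.79936074e+02, -1.47344319e-02,  2.41108797e+01]), 'ft_force': array([-0.85634624, -0.8246313 ,  0.65170264]), 'torque': array([ 0.05830656, -0.02005507,  0.02403349]), 'gripper_force': 0.0, 'gripper_width': 0.08587358497045249}
```

View pics/top0.png

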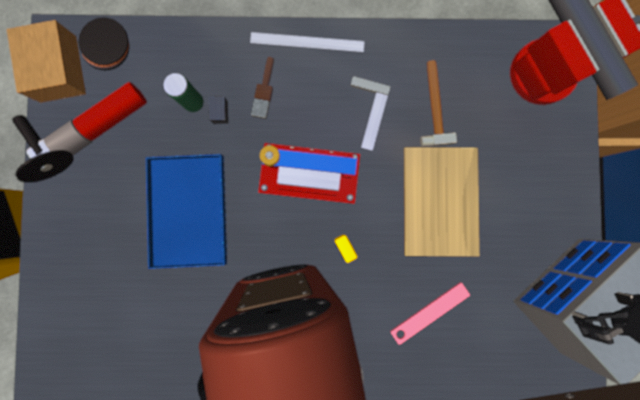

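View pics/scene0.png

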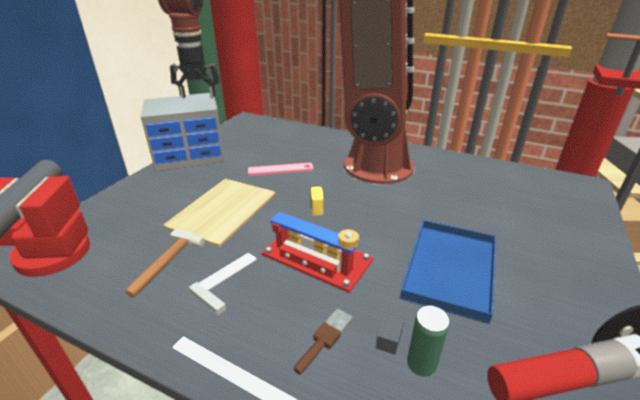

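The top view shows the nut at (269,155), the bar running from there to (355,162), the tube at (310,178), the tray at (187,211) and the board at (442,202). A loose yellow block at (346,249) is not part of the job. The scene view shows yellow wedges under the bar. Next I'll measure these.

```bash
cat > m.py <<'E'
from h import *
c,im=shot("top"); hsv=cv2.cvtColor(im,cv2.COLOR_BGR2HSV)
def rect(lo,hi,box,z,name):
    m=cv2.inRange(hsv,lo,hi); k=np.zeros_like(m); x0,y0,x1,y1=box; k[y0:y1,x0:x1]=m[y0:y1,x0:x1]
    cs=cv2.findContours(k,cv2.RETR_EXTERNAL,cv2.CHAIN_APPROX_NONE)[0]; a=max(cs,key=cv2.contourArea)[:,0]
    w=np.array([onz(c,u,v,z)[:2] for u,v in a.astype(float)],np.float32)
    (cx,cy),(l,s),an=cv2.minAreaRect(w)
    print(name,"centre",round(cx,4),round(cy,4),"size",round(l,3),round(s,3),"ang",round(an,1)); return w
E
python3 - <<'E'
from m import *
rect((100,120,60),(125,255,255),(130,140,240,280),.03,"tray")
rect((5,20,120),(30,160,255),(395,140,490,265),.012,"board")
rect((100,120,90),(125,255,255),(255,140,365,180),.099,"bar")
rect((12,80,90),(32,255,255),(250,140,285,172),.121,"nut")
rect((0,150,70),(8,255,255),(250,135,370,210),.012,"jig")
rect((0,0,150),(180,60,255),(265,160,350,198),.062,"tube")
i=cv2.imread("pics/scene0.png")[200:300,250:390]; cv2.imwrite("pics/c1.png",cv2.resize(i,None,fx=5,fy=5,interpolation=2))
E
```

```text
tray centre 0.4301 0.3198 size 0.281 0.196 ang 2.7
board centre 0.4579 -0.3286 size 0.192 0.282 ang 89.9
bar centre 0.544 -0.006 size 0.187 0.038 ang 83.6
nut centre 0.5563 0.1008 size 0.044 0.045 ang 51.6
jig centre 0.5008 0.0139 size 0.247 0.074 ang 84.7
tube centre 0.5092 0.0113 size 0.151 0.041 ang 83.8
```

View pics/c1.png

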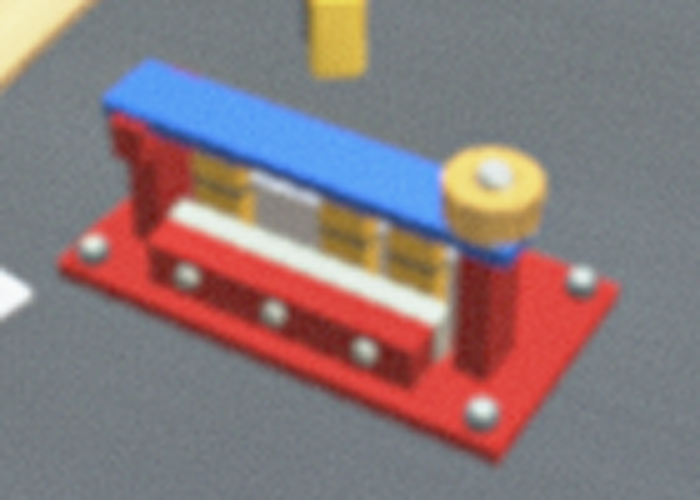

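The crop shows wedges 1, 3 and 4 present and wedge 2 absent. The nut is at the +y end. Now a closer look with the wrist camera.

```bash
python3 - <<'E'
from h import *
print(robot.tip_reach)
robot.move_pose([.52,.05,.34],[180,0,83.5]); o=robot.observe(); print(o["q"],o["tool_pos"],o["time"])
c,im=shot("wrist","w1.png"); print(ray(c,320,200))
E
```

```text
0.0726
[-8.94668947e+00 -6.92002004e+00 -3.49113059e+00  9.34367406e+01
 -8.63691439e-03  8.76272535e+01] [0.52012497 0.04927731 0.3398883 ] 2.5
(array([0.52762841, 0.11434539, 0.40911735]), array([-0.01335463, -0.25058584, -0.96816591]))
```

View pics/w1.png

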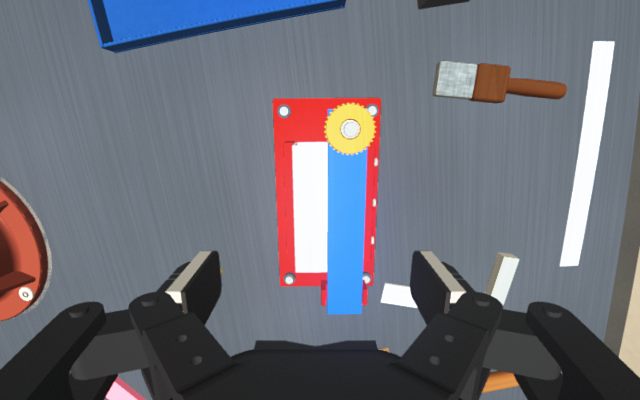

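The nut is at (350,129), the bar runs down to (345,313), and the white-lit tube top is at (310,207). I'll measure those three from this image.

```bash
sed -i 's/^c,im=shot.*$/import sys\nc,im=shot(NAME) if False else shot(globals().get("_",None) or __import__("os").environ.get("CAM","top")); hsv=cv2.cvtColor(im,cv2.COLOR_BGR2HSV)/' m.py; sed -i 's/shot(NAME) if False else shot(globals().get("_",None) or __import__("os").environ.get("CAM","top"))/shot(__import__("os").environ.get("CAM","top"))/;/^import sys/d' m.py
CAM=wrist python3 - <<'E'
from m import *
n=rect((12,80,90),(32,255,255),(310,90,390,165),.121,"nut")
rect((100,120,90),(125,255,255),(315,100,380,330),.099,"bar")
rect((0,0,200),(180,40,255),(288,135,328,280),.062,"tube")
rect((0,150,70),(8,255,255),(265,90,390,295),.012,"jig")
# stud centre
m=cv2.inRange(hsv,(0,0,150),(180,60,255)); k=np.zeros_like(m);k[115:143,336:365]=m[115:143,336:365]
ys,xs=np.nonzero(k); print("stud",onz(c,xs.mean(),ys.mean(),.126))
E
```

```text
nut centre 0.5567 0.1016 size 0.043 0.045 ang 83.7
bar centre 0.5454 -0.0061 size 0.188 0.038 ang 84.1
tube centre 0.5106 0.0134 size 0.154 0.038 ang 83.9
jig centre 0.5377 0.0799 size 0.112 0.129 ang 84.1
stud [0.55644891 0.1015939  0.126     ]
```

```bash
cat >> h.py <<'E'
S=np.array([.5565,.1016]); YAW=-6.0
a=np.radians(YAW); X=np.array([np.cos(a),np.sin(a)]); Y=np.array([-np.sin(a),np.cos(a)]); J=S-.092*Y
def jq(z,q6,xy=S):
    q=np.array(robot.ik([xy[0],xy[1],z],[180,0,84]),float); q[5]=q6; return q
def st(t=""):
    o=robot.observe(); print(t,"t%.1f"%o["time"],"pos",o["tool_pos"].round(4),"F",np.round(o["ft_force"],1),"w%.4f"%o["gripper_width"],"gf%.1f"%o["gripper_force"],"q6 %.0f"%o["q"][5]); return o
E
python3 - <<'E'
from h import *
robot.goto_joints(jq(.24,170)); robot.set_gripper(.06); st()
p=robot.observe()["tool_pos"]; print(robot.line_to([S[0],S[1],.174],vel=.08,guard=8)); st("down")
robot.set_gripper(.03); st("grip")
z=robot.observe()["tool_pos"][2]
for i in range(1,6):
    robot.goto_joints(jq(z+.007*68*i/360,170-68*i)); st(i)
c,im=shot("wrist","w2.png")
E
```

```text
t4.3 pos [0.5565 0.1015 0.2401] F [-0.1 -0.3 -0.1] w0.0600 gf0.0 q6 170
False
down t5.2 pos [0.5568 0.1016 0.1746] F [-0.3  0.3 -0.2] w0.0598 gf0.0 q6 170
grip t5.5 pos [0.557  0.1015 0.1752] F [-1.8 -1.   5.5] w0.0422 gf60.7 q6 170
1 t6.6 pos [0.5565 0.1016 0.1766] F [-0.7  0.4 -1.9] w0.0419 gf60.9 q6 102
2 t7.7 pos [0.5565 0.1016 0.1779] F [ 0.3 -0.5 -1.1] w0.0420 gf60.9 q6 34
3 t8.8 pos [0.5565 0.1016 0.1792] F [ 0.4 -0.1 -0.8] w0.0423 gf60.9 q6 -34
4 t9.9 pos [0.5565 0.1016 0.1805] F [-0.2  0.  -1.7] w0.0425 gf60.9 q6 -102
5 t11.0 pos [0.5565 0.1016 0.1818] F [ 0.1  0.  -1.4] w0.0425 gf60.9 q6 -170
```

View pics/w2.png

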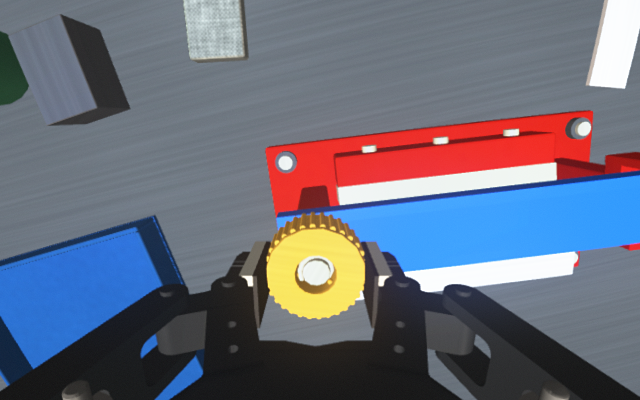

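The nut at (316,270) has risen and the stud top now sits recessed in it. Now for the second grip.

```bash
python3 - <<'E'
from h import *
robot.set_gripper(.06); robot.goto_joints(jq(.1815,170)); robot.set_gripper(.03); st("grip")
z=robot.observe()["tool_pos"][2]
for i in range(1,6):
    robot.goto_joints(jq(z+.007*60*i/360,170-60*i)); o=st(i)
    if i>=3 and robot.observe():
        p=robot.observe()["tool_pos"]; b=robot.line_to([S[0],S[1],p[2]+.012],vel=.03,guard=12); st("lift %s"%b)
        if not b: break
        robot.line_to([S[0],S[1],z+.007*60*i/360],vel=.03)
robot.line_to([S[0],S[1],.235],vel=.1); st()
c,im=shot("wrist","w3.png")
E
```

```text
grip t16.5 pos [0.5566 0.1017 0.1819] F [-0.9  0.3  3.5] w0.0422 gf60.4 q6 170
1 t17.5 pos [0.5566 0.1014 0.1831] F [-1.2 -2.6  1.3] w0.0424 gf60.5 q6 110
2 t18.5 pos [0.5567 0.1014 0.1843] F [ 0.4 -2.6  1.8] w0.0422 gf60.5 q6 50
3 t19.5 pos [0.5568 0.1016 0.1855] F [ 3.5 -2.7  1.6] w0.0421 gf60.6 q6 -10
lift True t19.8 pos [0.5567 0.1015 0.1892] F [ 2.1 -0.6 -1.7] w0.0417 gf63.1 q6 -10
4 t21.0 pos [0.5566 0.1016 0.1865] F [ 3.2 -1.6  2.9] w0.0419 gf63.4 q6 -70
lift True t21.3 pos [0.5565 0.1017 0.1895] F [ 1.7 -0.3 -0.5] w0.0421 gf63.1 q6 -70
5 t22.5 pos [0.5565 0.1016 0.1877] F [ 3.3 -0.6  3.3] w0.0423 gf63.4 q6 -130
lift False t23.1 pos [0.5561 0.1016 0.1994] F [ 1.3  0.3 -0.6] w0.0417 gf63.1 q6 -130
 t23.6 pos [0.5566 0.1016 0.2351] F [-0.5 -0.  -1.7] w0.0419 gf63.1 q6 -130
```

View pics/w3.png

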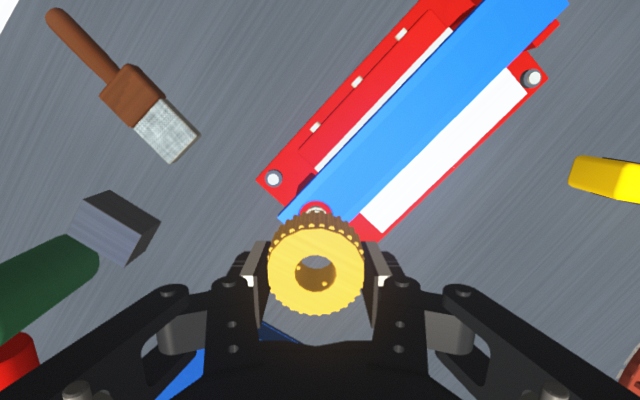

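The nut is off the stud and held at (316,270). It goes in the tray next, with the tray measured just before each placement.

```bash
cat >> h.py <<'E'
def tray():
    c,im=shot("top"); hsv=cv2.cvtColor(im,cv2.COLOR_BGR2HSV)
    m=cv2.inRange(hsv,(100,120,40),(125,255,255)); m[:,:90]=0; m[:,253:]=0; m[:110]=0; m[310:]=0
    m=cv2.morphologyEx(m,cv2.MORPH_CLOSE,np.ones((5,5)))
    a=max(cv2.findContours(m,cv2.RETR_EXTERNAL,cv2.CHAIN_APPROX_NONE)[0],key=cv2.contourArea)[:,0].astype(float)
    w=np.array([onz(c,u,v,.03)[:2] for u,v in a],np.float32); (cx,cy),(l,s),an=cv2.minAreaRect(w)
    if l<s: an-=90; l,s=s,l
    an=(an+90)%180-90; print("tray",round(cx,4),round(cy,4),round(l,3),round(s,3),"yaw",round(an,1))
    return np.array([cx,cy]),an,abs(l-.281)<.012 and abs(s-.196)<.012
def intray(t,an,x,y):
    b=np.radians(an); return t+np.array([np.cos(b)*x-np.sin(b)*y,np.sin(b)*x+np.cos(b)*y])
E
python3 - <<'E'
from h import *
t,an,ok=tray(); 
if not ok: raise SystemExit("tray?")
p=intray(t,an,-.095,-.05)
robot.move_pose([p[0],p[1],.22],[180,0,an]); st()
print(robot.line_to([p[0],p[1],.10],vel=.15,guard=15), robot.line_to([p[0],p[1],.076],vel=.03,guard=6)); st("down")
robot.set_gripper(.06); robot.line_to([p[0],p[1],.22],vel=.2); st()
p=J-.0*Y+ -.02*Y
robot.move_pose([p[0],p[1],.25],[180,0,YAW+90]); o=st()
c,im=shot("wrist","w4.png")
E
```

```text
tray 0.5462 0.4422 0.046 0.013 yaw 1.7tray?
```

```bash
python3 - <<'E'
from h import *
q=robot.observe()["q"]
robot.line_to([.5565,.1016,.3],vel=.2)
robot.move_pose([.5,-.12,.3],[180,0,84]); st()
t,an,ok=tray()
if not ok:
    c,im=shot("top","t2.png"); raise SystemExit("tray?")
p=intray(t,an,-.095,-.05)
robot.move_pose([p[0],p[1],.22],[180,0,an]); st()
print(robot.line_to([p[0],p[1],.10],vel=.15,guard=15), robot.line_to([p[0],p[1],.076],vel=.03,guard=6)); st("down")
robot.set_gripper(.06); robot.line_to([p[0],p[1],.22],vel=.2); st()
p=J-.02*Y
robot.move_pose([p[0],p[1],.25],[180,0,YAW+90]); o=st()
c,im=shot("wrist","w4.png")
E
```

```text
t27.1 pos [ 0.5    -0.1199  0.2999] F [ 0.7 -1.1 -1.6] w0.0423 gf63.1 q6 68
tray 0.4353 0.3449 0.28 0.197 yaw 2.8
 t30.4 pos [0.3431 0.2902 0.22  ] F [ 0.3 -0.9 -1.3] w0.0421 gf63.1 q6 -159
False True
down t32.0 pos [0.3432 0.2903 0.0824] F [-1.1 -0.3  6.6] w0.0423 gf63.8 q6 -159
 t33.1 pos [0.3424 0.2899 0.2187] F [ 0.3 -0.3  0.3] w0.0600 gf0.0 q6 -159
 t36.6 pos [ 0.5448 -0.0096  0.25  ] F [ 0.4  0.1 -0.5] w0.0598 gf0.0 q6 81
```

```bash
ls pics
```

```text
c1.png
scene0.png
top0.png
w1.png
w2.png
w3.png
w4.png
```

The tray has already been knocked about 25 mm; I measured it before placing, so the nut went in at its new position. Next, the keeper bar.

```bash
cat >> h.py <<'E'
def arrive(p,z,yaw):
    for y in (yaw,yaw+180,yaw-180):
        try: robot.move_pose([p[0],p[1],z],[180,0,y]); return
        except robot.IKError: pass
    raise SystemExit("ik")
E
python3 - <<'E'
from h import *
p=J-.005*Y
robot.line_to([p[0],p[1],.22]); print(robot.line_to([p[0],p[1],.161],vel=.06,guard=8)); st("down")
robot.set_gripper(.02); o=st("grip")
print(robot.line_to([p[0],p[1],.235],vel=.05,guard=15)); st("lift")
robot.line_to([p[0],p[1],.29],vel=.15); robot.move_pose([.5,-.12,.29],[180,0,84]); st()
t,an,ok=tray()
if not ok: shot("top","t2.png"); raise SystemExit("tray?")
p=intray(t,an,0,.035); arrive(p,.24,an); st()
print(robot.line_to([p[0],p[1],.10],vel=.15,guard=15), robot.line_to([p[0],p[1],.073],vel=.03,guard=6)); st("down")
robot.set_gripper(.06); robot.line_to([p[0],p[1],.25],vel=.2); st()
robot.move_pose([.5,-.1,.3],[180,0,84]); shot("top","t3.png")
p=J-.07*Y
robot.move_pose([p[0],p[1],.28],[180,0,84]); st(); shot("wrist","w5.png")
a=cv2.imread("pics/t3.png")[100:300,130:400]; b=cv2.imread("pics/w5.png")
cv2.imwrite("pics/m5.png",np.vstack([cv2.resize(a,(405,300)),cv2.resize(b,(405,253))]))
E
```

```text
False
down t38.2 pos [0.5466 0.0051 0.1615] F [-0.5  0.4  0.3] w0.0602 gf0.0 q6 83
grip t38.5 pos [0.5467 0.0051 0.1618] F [-1.7  0.5  6. ] w0.0364 gf61.0 q6 83
False
lift t40.1 pos [0.5462 0.0052 0.2346] F [ 0.2  0.7 -4.7] w0.0362 gf60.4 q6 83
 t41.2 pos [ 0.4993 -0.1204  0.2887] F [ 0.4  0.3 -5.5] w0.0360 gf60.7 q6 68
tray 0.4349 0.3417 0.281 0.196 yaw 4.1
 t44.5 pos [0.4325 0.3764 0.24  ] F [-0.1  0.7 -4.3] w0.0361 gf60.7 q6 -156
False True
down t46.4 pos [0.4321 0.3765 0.0768] F [-0.  -1.3  4.9] w0.0362 gf61.9 q6 -156
 t47.7 pos [0.432  0.3763 0.2486] F [ 0.2 -0.2  0.2] w0.0599 gf0.0 q6 -156
 t51.4 pos [ 0.5397 -0.0585  0.2792] F [0.3 0.1 0.3] w0.0599 gf0.0 q6 76
```

View pics/m5.png

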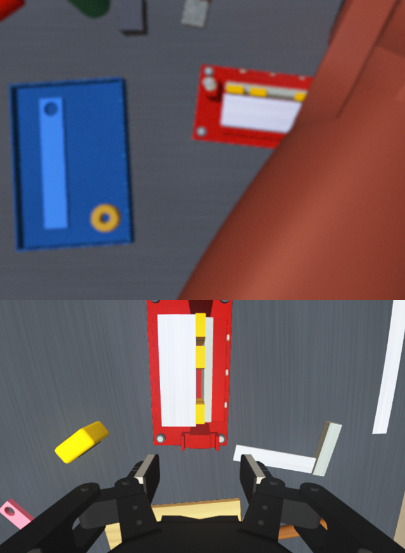

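The bar and nut are in the tray. Three wedges show in the gap at wedge positions 4, 3 and 1. I'll measure their tops, then pull wedge 4 first.

```bash
python3 - <<'E'
from h import *
im=cv2.imread("pics/w5.png"); c=robot.get_calibration("wrist"); hsv=cv2.cvtColor(im,cv2.COLOR_BGR2HSV)
m=cv2.inRange(hsv,(20,120,120),(35,255,255)); m[:,:280]=0; m[:,350:]=0
for a in cv2.findContours(m,cv2.RETR_EXTERNAL,cv2.CHAIN_APPROX_NONE)[0]:
    if cv2.contourArea(a)>60:
        w=np.array([onz(c,u,v,.088)[:2]-J for u,v in a[:,0].astype(float)]); x=w@X; y=w@Y
        print("jig x",x.min().round(4),x.max().round(4),"y",y.min().round(4),y.max().round(4))
E
cat >> h.py <<'E'
def pull(yj,tx,ty,tyaw=0):
    p=J+yj*Y+.0*X
    robot.move_pose([p[0],p[1],.22],[180,0,84]); robot.set_gripper(.04)
    print(robot.line_to([p[0],p[1],.1405],vel=.06,guard=8)); st("down")
    robot.set_gripper(0.0); st("grip")
    print(robot.line_to([p[0],p[1],.16],vel=.04,guard=60)); st("lift"); robot.line_to([p[0],p[1],.26],vel=.15); o=st("up")
    if o["gripper_width"]<.006: raise SystemExit("lost")
    robot.move_pose([.5,-.12,.28],[180,0,84]); t,an,ok=tray()
    if not ok: raise SystemExit("tray?")
    p=intray(t,an,tx,ty); arrive(p,.26,an+tyaw); o=st()
    print(robot.line_to([p[0],p[1],.15],vel=.15,guard=15),robot.line_to([p[0],p[1],.125],vel=.03,guard=4)); o=st("placed")
    robot.set_gripper(.045); robot.pause(.3); robot.line_to([p[0],p[1],.25],vel=.15); st("out")
E
```

```text
jig x -0.0053 0.0056 y -0.0674 -0.0412
jig x -0.0052 0.0059 y 0.0038 0.0291
jig x -0.0051 0.0063 y 0.04 0.066
```

```bash
python3 - <<'E'
from h import *
pull(.054,.095,-.04)
E
```

```text
False
down t53.9 pos [0.5528 0.0638 0.141 ] F [ 0.4 -0.1 -1.1] w0.0405 gf0.0 q6 89
grip t54.3 pos [0.5528 0.0638 0.1409] F [-0.1  0.6  3. ] w0.0103 gf60.5 q6 89
False
lift t54.9 pos [0.5527 0.0638 0.1601] F [ 3.3 -0.5 -1.1] w0.0101 gf60.3 q6 89
up t55.7 pos [0.552  0.0639 0.2585] F [-0.2  0.2 -2.6] w0.0109 gf60.2 q6 89
tray 0.4349 0.3416 0.281 0.197 yaw 4.3
 t60.0 pos [0.5328 0.3087 0.26  ] F [-0.1  0.9 -1.1] w0.0107 gf60.2 q6 -166
False True
placed t61.5 pos [0.5329 0.3089 0.1318] F [-0.4  0.3  4.7] w0.0107 gf61.0 q6 -166
out t63.1 pos [0.5323 0.3087 0.2488] F [ 0.8 -0.7  0.1] w0.0453 gf0.0 q6 -166
```

```bash
python3 - <<'E'
from h import *
pull(.018,.040,-.04); pull(-.054,-.015,-.04)
robot.move_pose([.5,-.1,.3],[180,0,84]); c,a=shot("top"); 
p=J-.09*Y-.03*X
robot.move_pose([p[0],p[1],.28],[180,0,84]); st(); c,b=shot("wrist","w6.png")
cv2.imwrite("pics/m6.png",np.vstack([cv2.resize(a[100:300,130:400],(405,300)),cv2.resize(b,(405,253))]))
E
```

```text
False
down t68.5 pos [0.549  0.028  0.1409] F [ 0.4 -0.5  0.5] w0.0399 gf0.0 q6 85
grip t68.8 pos [0.5489 0.028  0.1408] F [-0.3  0.9  3. ] w0.0104 gf60.6 q6 85
False
lift t69.5 pos [0.5489 0.028  0.1601] F [ 2.1 -0.9 -1.7] w0.0107 gf60.3 q6 85
up t70.3 pos [0.5483 0.0281 0.2586] F [-0.1 -0.4 -2.4] w0.0108 gf60.2 q6 85
tray 0.4347 0.3416 0.28 0.196 yaw 4.2
 t74.4 pos [0.4776 0.3045 0.26  ] F [ 0.9 -0.2 -1.5] w0.0105 gf60.2 q6 -165
False True
placed t75.9 pos [0.4777 0.3047 0.1317] F [ 0.2 -0.   4.8] w0.0106 gf61.1 q6 -165
out t77.6 pos [0.4771 0.3045 0.2488] F [-0.4 -0.  -0.1] w0.0450 gf0.0 q6 -165
False
down t82.8 pos [ 0.5415 -0.0437  0.1409] F [-0.2 -0.2  0.4] w0.0401 gf0.0 q6 78
grip t83.2 pos [ 0.5413 -0.0436  0.1408] F [-1.   0.3  3.8] w0.0106 gf60.5 q6 78
False
lift t83.8 pos [ 0.5413 -0.0436  0.16  ] F [-0.  -0.1 -1.4] w0.0105 gf60.0 q6 78
up t84.6 pos [ 0.5408 -0.0435  0.2588] F [-0.3 -0.2 -2.7] w0.0103 gf60.0 q6 78
tray 0.4347 0.3416 0.281 0.196 yaw 4.1
 t88.5 pos [0.4227 0.3006 0.26  ] F [-0.4 -0.4 -1.7] w0.0108 gf60.0 q6 -163
False True
placed t90.0 pos [0.4228 0.3007 0.1318] F [ 0.9 -0.1  4.7] w0.0104 gf60.8 q6 -163
out t91.6 pos [0.4222 0.3005 0.2489] F [ 0.2 -0.6 -0.1] w0.0448 gf0.0 q6 -163
 t95.3 pos [ 0.5073 -0.0753  0.279 ] F [-0.4  0.3 -0.7] w0.0451 gf0.0 q6 73
```

View pics/m6.png

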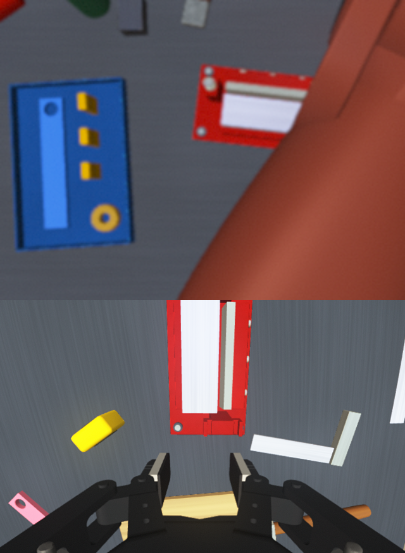

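All three wedges stand in the tray and the gap is empty. Now the tube.

```bash
python3 - <<'E'
from h import *
p=J-.031*X
robot.move_pose([p[0],p[1],.22],[180,0,84]); robot.set_gripper(.075)
print(robot.line_to([p[0],p[1],.120],vel=.06,guard=8)); st("down")
robot.set_gripper(.03); st("grip")
z=robot.observe()["tool_pos"][2]
print(robot.line_to([p[0],p[1],.20],vel=.05,guard=30)); st("lift"); robot.line_to([p[0],p[1],.25],vel=.1); o=st("up")
if o["gripper_width"]<.04: raise SystemExit("lost")
robot.move_pose([.445,-.329,.25],[180,0,90]); st()
robot.line_to([.445,-.329,.14],vel=.1,guard=15); print(robot.line_to([.445,-.329,.113],vel=.03,guard=6)); st("placed")
E
```

```text
False
down t98.1 pos [0.5163 0.0133 0.1203] F [-0.4 -0.9  0. ] w0.0751 gf0.0 q6 83
grip t98.5 pos [0.5164 0.0133 0.1205] F [0.2 0.2 5. ] w0.0486 gf63.5 q6 83
False
lift t100.2 pos [0.5159 0.0134 0.1997] F [ 0.1  0.2 -5.8] w0.0484 gf63.3 q6 83
up t100.9 pos [0.516  0.0133 0.2496] F [-0.  -0.1 -5.1] w0.0483 gf63.3 q6 83
 t102.2 pos [ 0.4454 -0.3281  0.2498] F [ 0.1 -0.7 -5.9] w0.0481 gf63.3 q6 40
True
placed t104.1 pos [ 0.4449 -0.3289  0.1202] F [ 2.1 -1.   1.5] w0.0482 gf65.1 q6 40
```

```bash
python3 - <<'E'
from h import *
robot.set_gripper(.075); robot.line_to([.445,-.329,.28],vel=.12); robot.move_pose([.4,-.05,.35],[180,0,84])
st(); tray(); shot("top","t7.png"); c,a=shot("scene","s7.png")
a=cv2.imread("pics/t7.png"); b=cv2.imread("pics/s7.png"); cv2.imwrite("pics/m7.png",cv2.resize(np.vstack([a[:300],b[100:]]),(640,600)))
E
```

```text
t107.1 pos [ 0.4003 -0.0507  0.3495] F [ 0.8 -0.1  0.7] w0.0752 gf0.0 q6 70
tray 0.4348 0.3412 0.281 0.196 yaw 4.0
```

View pics/m7.png

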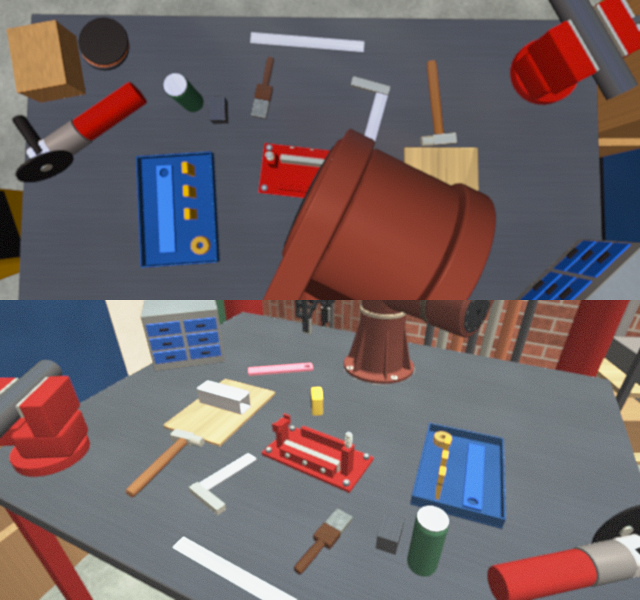

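The tray holds the nut (199,245), the bar (165,208) and three wedges (about x 188, rows 168–214). In the scene view the tube lies on the board at (223,397), and the bystanders are where they started. I'm handing the job in.

```bash
python3 -c "
from plant import robot; print(robot.job_done())"
```

```text
the job is handed in; nothing more can be done
None
```

The jig is apart and the job is handed in at about 107 s: the nut, the bar and all three wedges present (1, 3 and 4) are in the tray, the tube lies on the board, and the final pictures show the bystanders in place; no verdict was returned.

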